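Put three shafts back on their own stands

TASK

Each of the three shafts lies on the wrong stand. Rearrange them so that each lies centred across both Vs of the stand that fits it (the thickest shaft on the stand with the widest Vs, the medium one on the middle-sized Vs, the thinnest on the narrowest), with the pair of V-blocks as a free place to park one on the way. Do not let a shaft touch the bench top.

Things in the scene. Friction and masses are not known exactly. Their poses are not given: they have to be found in the camera images.
- shaft_thick: the thickest round steel shaft, diameter 38 mm over its 158 mm middle part, with a thinner 11 mm long journal (27.4 mm) at each end, 180 mm long overall, about 0.5 kg. At the start it lies across the stand with the narrowest Vs, on the Vs' edges, its axis 67 mm above the bench. Origin at its centre, on its axis; x along the shaft (both ends alike; y and z turn with it as it rolls).
- shaft_medium: the medium round steel shaft, diameter 26 mm over its 158 mm middle part, with a thinner 11 mm long journal (18.7 mm) at each end, 180 mm long overall, about 0.4 kg. At the start it lies across the stand with the widest Vs, its axis 58 mm above the bench. Origin at its centre, on its axis; x along the shaft (both ends alike; y and z turn with it as it rolls).
- shaft_thin: the thinnest round steel shaft, diameter 16 mm over its 158 mm middle part, with a thinner 11 mm long journal (11.5 mm) at each end, 180 mm long overall, about 0.25 kg. At the start it lies across the stand with the middle-sized Vs, its axis 51 mm above the bench. Origin at its centre, on its axis; x along the shaft (both ends alike; y and z turn with it as it rolls).
- stand_wide: stand with the widest Vs: flat bar 160 x 46 x 8 mm, fixed to the bench, with two upright 90 degree V rests, 48 mm wide at the top, 16 mm thick, centred 60 mm either side of the middle (104 mm open between). V bottom inside 40 mm above the bench. Its own 38 mm shaft (thickest) seats with its axis 66.9 mm above the bench. Origin: centre of the underside; x along bar and shaft, z up
- stand_middle: stand with the middle-sized Vs: flat bar 160 x 46 x 8 mm, fixed to the bench, with two upright 90 degree V rests, 35 mm wide at the top, 16 mm thick, centred 60 mm either side of the middle (104 mm open between). V bottom inside 40 mm above the bench. Its own 26 mm shaft (medium) seats with its axis 58.4 mm above the bench. Origin: centre of the underside; x along bar and shaft, z up
- stand_narrow: stand with the narrowest Vs: flat bar 160 x 46 x 8 mm, fixed to the bench, with two upright 90 degree V rests, 24 mm wide at the top, 16 mm thick, centred 60 mm either side of the middle (104 mm open between). V bottom inside 40 mm above the bench. Its own 16 mm shaft (thinnest) seats with its axis 51.3 mm above the bench. Origin: centre of the underside; x along bar and shaft, z up
- spare_blocks: free parking place, empty at the start: two grey V-blocks (each 50 mm long, 60 wide, 40 high) in line on a plate 180 x 64 x 4 mm fixed to the bench, centred 62 mm either side of the middle (74 mm open between). The groove bottoms (90 degree Vs, 37 mm wide at the top) are 25.6 mm above the bench, so a parked shaft's axis is 25.6 mm + 0.707 x its diameter above the bench. Origin: centre of the plate's underside; x along plate and grooves, z up

How it is judged:
By the outcome, as a careful person would: the job done as asked, in the order asked, and still so for the second after the job is handed in, with the robot touching nothing.
It also fails if it takes over 101 s, if anything falls off the work surface, if the arm or the gripper's body presses on something with over 40 N, if the wrist force passes 120 N, or if a joint passes its speed limit or range.

ROBOT

A 7-joint arm with a two-finger parallel gripper is mounted at the origin on a cart in front of the work surface, level with it; the furniture and walls round the work are solid. World frame = base frame: x ahead of the robot, y to its left, z up, the work surface at z = 0. Lengths are in mm, angles in rad, forces in N, time in s.
With the tool pointing down it reaches from about 400 to 850 mm from the base axis. Payload 4.5 kg.
Tool frame: the origin (TCP) lies where the fingers leave the gripper's body, on its centre line; the fingertips stand 64 mm ahead of it and the grasp point (between the pads) lies 45 mm ahead of it (hold_point_z is the distance from the TCP to the grasp point, in mm); z points along the fingers, y is the line along which they close (so a half turn about z gives the same grasp; the last joint's range is limited). The gripper opens to 88 mm and grips with 3 to 60 N. Pads are 18 mm wide; open, the fingers measure 123 mm over their backs; the gripper's body (75 mm by 187 mm) begins 45 mm behind the grasp point.
Start: joints at [-1.093, 0.689, -0.195, 1.565, 0.157, 0.902, -0.215], TCP at [268.342, 564.482, 302.743] pointing down, gripper open.
Joint ranges: [-3.01, 3.01], [-0.46, 2.08], [-1.47, 1.51], [0.13, 2.56], [-1, 4.14], [0.04, 2.09], [-2.66, 2.66]. Speed limits (rad/s): [2.57, 2.57, 3.14, 3.14, 3.14, 3.14, 3.14].

INTERFACE

Orientations are given as a unit quaternion [x, y, z, w].
In Python, from bench import * gives the robot as it stands.
- The arm moves only by the tool move_arm, never from a script. Its argument "deltas" is a list that holds one entry, the list of rows, each a list of 7 numbers: the opening, from 0 (shut) to 1 (fully open), then the shift along the world's x, y, z in units of 100 mm (1.0 is 100 mm), then the turn, a rotation vector about the world's x, y, z in units of pi rad (1.0 is pi rad). In form: [[[fingers, dx, dy, dz, rx, ry, rz], ...]]. A call has exactly 10 rows; each row shifts and turns the commanded pose from where the row before left it; what a row does not reach is not made up. A row lasts 1/12 s, in which the tool goes at most 41.7 mm and 7.16 degrees, less where a joint would pass 70% of its speed; a pose out of reach is approached as far as the arm can. A call with a number of a shift or a turn outside -1 to 1 is refused whole. A call with a gripper value outside its range is refused whole. The fingers move at their own pace and stop on an object; the grip force is fixed at half the most. Time passes only in rows, so rows that do not move let the fingers close, or fill a call up. It gives the time, the measured TCP pose, the force, the opening and the grip force at its end, in the units of the state.
- read_state(): the state, without advancing time (a new reading comes with each control period).
- snapshot(name): name is "scene" or "top"; returns the picture (400x640x3 uint8, blue, green, red); there is no depth.
- get_calibration(name): a dict with "camera_matrix" (3x3 intrinsics, pixels), "rvec" (rotation vector, rad) and "tvec" (3), from world to camera coordinates, as OpenCV has them. Camera axes: x right, y down, z forward; pixel columns grow to the right and rows downward; lengths in mm; the calibration is good to about 2 mm. A picture is of the moment at which its call begins. get_calibration takes no time and is no camera call.
- job_done(): hands the job in; it is judged then, once.
The state is a dict: "time_s": time; "qpos": joint angles; "joint_velocities": joint speeds; "joint_torque": joint torques, N m; "tool_pos": TCP position; "eef_rot": TCP orientation; "ft_force": force on the tool from outside, world axes, zero at the start; "moment": the same for the moment, N m; "grip_width": finger opening in mm; "gripper_force": force on a finger pad.
Only numpy, scipy, OpenCV 4.12 (cv2) and the standard library are available. Lean on these libraries where they do the work, as an engineer would, in place of code of your own. Each camera call takes 0.05 s, during which the arm holds its last target. There are 200 camera calls.

## Working session

There is one attempt and no reset: what is moved stays moved. The work goes in short steps, Python scripts to look and compute and a tool call to move; the robot and the scene stay as the last step left them, time stands still between calls to the robot, and variables do not carry over. Pictures are saved under pics/ and viewed, at most 14 in all, crops included, and the job is handed in when it is done.

Besides the shell and the picture viewer there is one more tool, called after ">>>" as name([rows], argument=value, ...), one row to a line, values as JSON. move_arm: Moves the arm, as the interface text tells. Its arguments: {"type":"object","properties":{"deltas":{"type":"array","items":{"type":"array","items":{"type":"array","items":{"type":"number","minimum":-1,"maximum":1}}}}},"required":["deltas"]}

```bash
mkdir -p pics; python3 - <<'E'
from bench import *
import cv2
for n in ("scene","top"):
    im=snapshot(n); cv2.imwrite(f"pics/{n}0.png",im)
    c=get_calibration(n); print(n,c)
s=read_state(); print(s)
E
```

```text
scene {'camera_matrix': array([[472.43996763,   0.        , 322.58707103],
       [  0.        , 472.43996763, 195.46701948],
       [  0.        ,   0.        ,   1.        ]]), 'rvec': array([ 2.39850909,  0.46495036, -0.15592293]), 'tvec': array([-573.8312663 ,   52.79190915,  871.36038845])}
top {'camera_matrix': array([[509.35184829,   0.        , 317.87664608],
       [  0.        , 509.35184829, 191.36039319],
       [  0.        ,   0.        ,   1.        ]]), 'rvec': array([ 2.1944645 , -2.12844826,  0.15875039]), 'tvec': array([200.93288073, 523.76519077, 871.17829957])}
{'time_s': 0.1, 'qpos': array([-1.0931836 ,  0.68988667, -0.19450693,  1.5662208 ,  0.15731193,
        0.90251587, -0.21509932]), 'joint_velocities': array([-3.07137283e-04, -2.05866371e-03,  1.29085706e-03, -2.86013264e-03,
        4.17735798e-04, -1.70134141e-03,  4.12945213e-05]), 'joint_torque': array([-2.24780706e-03, -5.28501892e+01, -1.27126973e+00, -1.53836435e+01,
       -5.25376713e-02,  2.02083167e-03,  4.24337225e-05]), 'tool_pos': array([268.21096026, 564.01763199, 302.00333661]), 'eef_rot': array([ 2.20054511e-01,  9.75487232e-01, -8.12225149e-04, -1.11374354e-04]), 'ft_force': array([ 0.1273969 , -0.67825132,  0.15275786]), 'moment': array([ 0.02331539,  0.02302614, -0.00098558]), 'gripper_force': 0.0, 'grip_width': 88.11154626373335}
```

View pics/scene0.png

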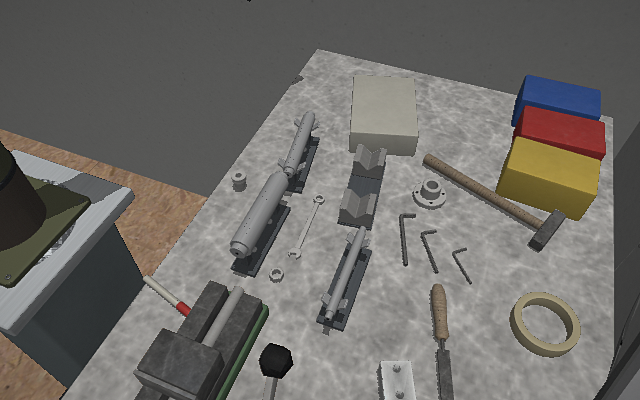

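View pics/top0.png

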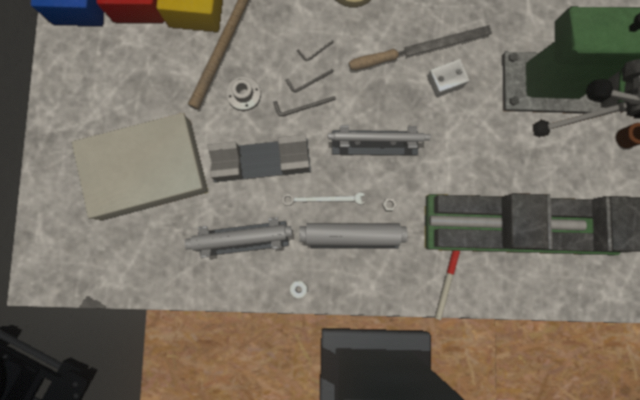

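```bash
cat > h.py <<'E'
import numpy as np, cv2
from bench import *
def unproj(n,uv,z):
    c=get_calibration(n);R=cv2.Rodrigues(c['rvec'])[0];K=c['camera_matrix'];t=np.array(c['tvec']).ravel()
    d=R.T@np.linalg.inv(K)@np.array([*uv,1.]);o=-R.T@t
    return o+d*(z-o[2])/d[2]
def proj(n,p):
    c=get_calibration(n);return cv2.projectPoints(np.array(p,float).reshape(-1,1,3),c['rvec'],np.array(c['tvec']),c['camera_matrix'],None)[0].reshape(-1,2)
def crop(src,dst,x0,y0,w,h,k):
    im=cv2.imread(src) if isinstance(src,str) else src
    cv2.imwrite(dst,cv2.resize(im[y0:y0+h,x0:x0+w],None,fx=k,fy=k,interpolation=cv2.INTER_CUBIC))
E
python3 - <<'E'
from h import *
crop('pics/top0.png','pics/t1.png',180,115,265,145,3)
crop('pics/scene0.png','pics/s1.png',200,95,200,245,2.4)
for uv in [(0,0),(640,0),(0,400),(640,400)]: print(uv,unproj('top',uv,0))
c=get_calibration('top');R=cv2.Rodrigues(c['rvec'])[0];print(-R.T@c['tvec'],R)
E
```

```text
(0, 0) [870.59318894 833.7875818    0.        ]
(640, 0) [ 919.02031129 -402.56070383    0.        ]
(0, 400) [141.38054357 753.89082622   0.        ]
(640, 400) [ 168.69754425 -362.47248954    0.        ]
[399.90794689 229.89092991 927.83588076] [[ 0.02933258 -0.99939999  0.01841897]
 [-0.99107468 -0.03147563 -0.12953863]
 [ 0.13004065 -0.01445487 -0.99140329]]
```

View pics/t1.png

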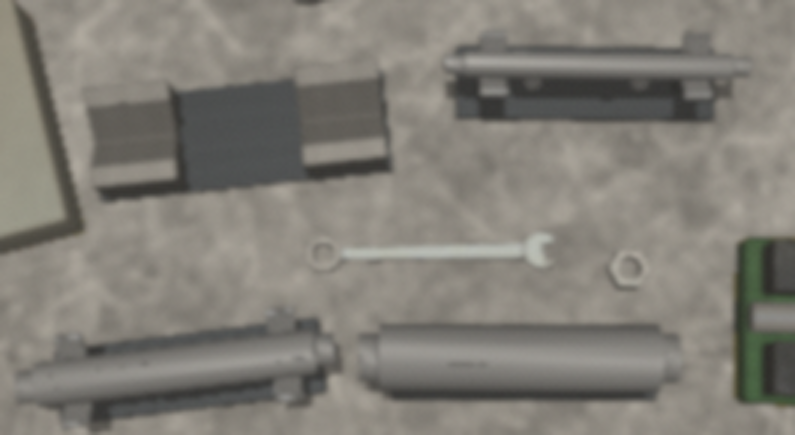

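View pics/s1.png

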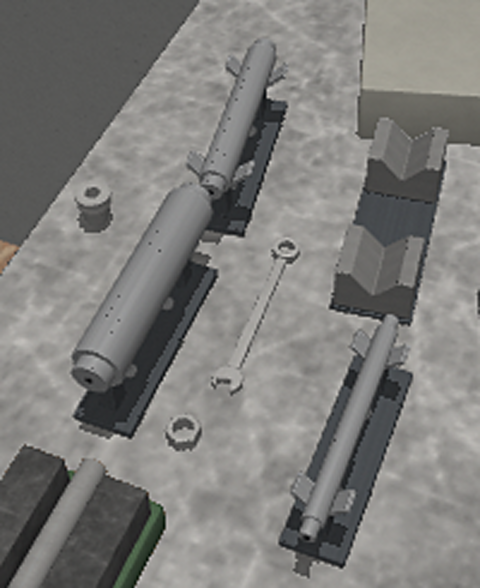

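```bash
python3 - <<'E'
from h import *
f=lambda p:(p[0]/3+180,p[1]/3+115)
def L(name,a,b,z):
    A=unproj('top',f(a),z);B=unproj('top',f(b),z)
    print(name,'mid',((A+B)/2).round(1),'len',np.linalg.norm(B-A).round(1),'ang',np.degrees(np.arctan2((A-B)[1],(A-B)[0])).round(2), 'r',np.hypot(*((A+B)/2)[:2]).round())
L('med',(18,386),(338,350),58);L('thick',(360,357),(680,361),67);L('thin',(446,66),(748,66),51)
L('wide rests',(75,379),(286.5,354),64);L('mid rests',(493,65),(697.5,65.5),57.5)
L('wide far',(70,343),(280,318),64);L('wide near',(80,415),(293,390),64)
L('spare outer',(92,142),(387,119),40)
L('mid plate near',(458,120),(713,121),8)
# fit stands with scene+top: narrow plate corners in scene
g=lambda p:(p[0]/2.4+200,p[1]/2.4+95)
for n,p in [('n1',(215,268)),('n2',(130,436)),('n3',(75,415))]: print(n,unproj('scene',g(p),8))
for n,p in [('w far right',(287,103)),('w near right',(244,236))]: print(n,unproj('scene',g(p),8))
for n,p in [('thick near face',(90,373)),('med near face',(213,185)),('thin near',(308,532))]: print(n,unproj('scene',g(p),{'t':67,'m':58}[n[0]] if n!='thin near' else 51))
E
```

```text
med mid [430.6 347.9  58. ] len 181.3 ang 98.15 r 554.0
thick mid [441.  155.2  67. ] len 180.3 ang 91.02 r 468.0
thin mid [615.1 111.9  51. ] len 178.1 ang 91.94 r 625.0
wide rests mid [431.2 345.7  64. ] len 119.1 ang 98.48 r 553.0
mid rests mid [613.9 113.9  57.5] len 119.7 ang 91.79 r 624.0
wide far mid [451.3 349.9  64. ] len 118.6 ang 98.57 r 571.0
wide near mid [411.2 341.5  64. ] len 119.6 ang 98.38 r 535.0
spare outer mid [571.7 321.1  40. ] len 174.0 ang 96.44 r 656.0
mid plate near mid [591.1 112.8   8. ] len 157.0 ang 91.67 r 602.0
n1 [460.39993632 225.73794819   8.        ]
n2 [467.6871006   64.79789914   8.        ]
n3 [423.68080762  65.40641589   8.        ]
w far right [441.68489935 424.27290171   8.        ]
w near right [468.38247017 264.96336481   8.        ]
thick near face [442.1960065   68.93363724  67.        ]
med near face [443.27727017 264.99721174  58.        ]
thin near [616.69035137  24.1152275   51.        ]
```

>>> move_arm([
  [[1,0.15,-0.36,0,0,0,-0.036],[1,0.15,-0.36,0,0,0,-0.036],[1,0.15,-0.36,0,0,0,-0.036],[1,0.15,-0.36,0,0,0,-0.036],[1,0.15,-0.36,0,0,0,-0.036],[1,0.15,-0.36,0,0,0,-0.036],[1,0.15,-0.36,0,0,0,-0.036],[1,0.15,-0.36,0,0,0,-0.036],[1,0.15,-0.36,0,0,0,-0.036],[1,0.15,-0.36,0,0,0,-0.027]],
])

```text
time_s: 0.93
tool_pos: [418.5, 202.7, 302.7]
eef_rot: [0.7, 0.714, -0.0, -0.0]
ft_force: [1.0, -0.0, -0.2]
grip_width: 87.7
gripper_force: 0.0
```

>>> move_arm([
  [[1,0.08,-0.16,-0.2,0,0,0],[1,0.08,-0.16,-0.2,0,0,0],[1,0.065,-0.157,-0.2,0,0,0],[1,0,0,-0.2,0,0,0],[1,0,0,-0.2,0,0,0],[1,0,0,-0.2,0,0,0],[1,0,0,-0.2,0,0,0],[1,0,0,-0.2,0,0,0],[1,0,0,-0.2,0,0,0],[1,0,0,-0.1,0,0,0]],
])

```text
time_s: 1.77
tool_pos: [440.2, 156.6, 110.7]
eef_rot: [0.698, 0.716, -0.001, -0.001]
ft_force: [-0.0, -0.5, 0.2]
grip_width: 87.8
gripper_force: 0.0
```

>>> move_arm([
  [[0,0,0,0,0,0,0],[0,0,0,0,0,0,0],[0,0,0,0,0,0,0],[0,0,0,0,0,0,0],[0,0,0,0,0,0,0],[0,0,0,0,0,0,0],[0,0,0,0,0,0,0],[0,0,0,0,0,0,0],[0,0,0,0,0,0,0],[0,0,0,0,0,0,0]],
])

```text
time_s: 2.6
tool_pos: [441.3, 156.9, 113.0]
eef_rot: [0.699, 0.716, 0.001, 0.0]
ft_force: [1.2, 0.2, 2.8]
grip_width: 36.8
gripper_force: 30.0
```

>>> move_arm([
  [[0,0,0,0.05,0,0,0],[0,0,0,0.1,0,0,0],[0,0,0,0.15,0,0,0],[0,0,0,0.2,0,0,0],[0,0,0,0.2,0,0,0],[0,0,0,0.2,0,0,0],[0,0.1,0.1,0.1,0,0,0.003],[0,0.15,0.2,0,0,0,0.005],[0,0.2,0.25,0,0,0,0.005],[0,0.2,0.25,0,0,0,0.005]],
])

```text
time_s: 3.43
tool_pos: [505.5, 236.9, 213.6]
eef_rot: [0.678, 0.735, -0.001, -0.0]
ft_force: [0.4, 0.9, -5.2]
grip_width: 36.8
gripper_force: 30.0
```

>>> move_arm([
  [[0,0.2,0.25,0,0,0,0.005],[0,0.2,0.25,0,0,0,0.005],[0,0.15,0.2,0,0,0,0],[0,0.1,0.14,0,0,0,0],[0,0,0,0,0,0,0],[0,0,0,0,0,0,0],[0,0,0,0,0,0,0],[0,0,0,0,0,0,0],[0,0,0,0,0,0,0],[0,0,0,0,0,0,0]],
])

```text
time_s: 4.27
tool_pos: [570.6, 319.9, 212.9]
eef_rot: [0.667, 0.745, -0.0, 0.0]
ft_force: [0.2, -0.3, -3.8]
grip_width: 36.7
gripper_force: 30.0
```

```bash
python3 - <<'E'
from h import *
im=snapshot('top'); cv2.imwrite('pics/top1.png',im); crop(im,'pics/t2.png',180,115,265,145,3)
im=snapshot('scene'); cv2.imwrite('pics/scene1.png',im); crop(im,'pics/s2.png',200,95,200,245,2.4)
s=read_state();print(s['tool_pos'],s['eef_rot'],s['ft_force'],s['moment'])
E
```

```text
[570.70734628 320.33216697 212.89388677] [ 6.66496158e-01  7.45508458e-01 -1.03743814e-04 -1.00409438e-06] [-0.05627868 -0.25050058 -4.1285205 ] [-0.0326266   0.06467246 -0.00737179]
```

View pics/t2.png

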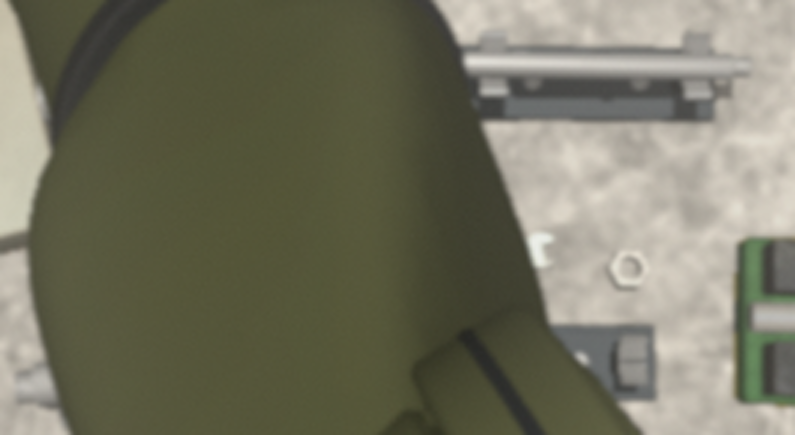

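View pics/s2.png

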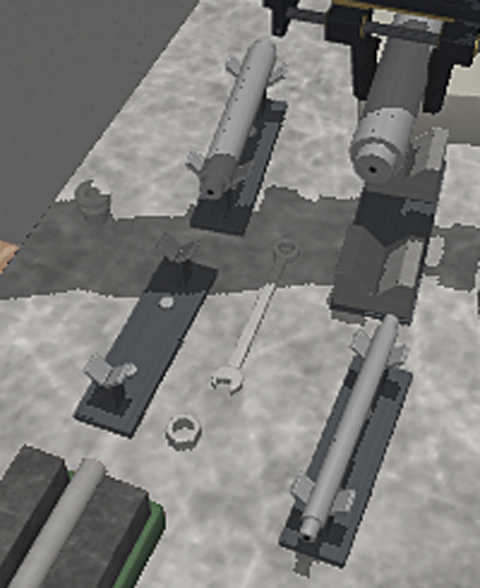

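```bash
python3 - <<'E'
from h import *
f=lambda p:(p[0]/3+180,p[1]/3+115)
g=lambda p:(p[0]/2.4+200,p[1]/2.4+95)
print('narrow near rest top',unproj('top',f((632,360)),52), 'plate end',unproj('top',f((655,361)),8))
for q in [(90,360),(132,368),(162,240),(195,247)]: print('tips scene',unproj('scene',g(q),52))
print('held end',unproj('scene',g((373,165)),167))
th=np.radians(96.4);c=np.array([571,320,167]);print('expected',c-90*np.array([np.cos(th),np.sin(th),0]))
# predicted spare block near top corners etc in scene crop
d=np.array([np.cos(th),np.sin(th),0]);n=np.array([-d[1],d[0],0]);C=np.array([571.7,321.1,0])
P=[C+a*d+b*n+[0,0,z] for a,b,z in [(-87,0,25.6),(-37,0,25.6),(37,0,25.6),(-90,32,4),(-90,-32,4),(-87,30,40),(-87,-30,40)]]
print((proj('scene',P)-[200,95])*2.4)
E
```

```text
narrow near rest top [443.11019211  89.76255019  52.        ] plate end [445.09877149  68.83417587   8.        ]
tips scene [430.53088135  86.59628123  52.        ]
tips scene [460.415839    91.59259658  52.        ]
tips scene [428.61200474 203.61574388  52.        ]
tips scene [454.54790514 206.76476399  52.        ]
held end [580.11337747 230.05793841 167.        ]
expected [581.0322039  230.56088728 167.        ]
[[364.65012457 291.86377294]
 [378.98109231 243.40546905]
 [398.43080637 177.6387901 ]
 [321.91572248 303.01776339]
 [402.84353889 321.14650112]
 [326.90020893 271.53091482]
 [405.09721793 288.66993544]]
```

```bash
cat >> h.py <<'E'
def dirs(th):
    th=np.radians(th);d=np.array([np.cos(th),np.sin(th),0]);return d,np.array([-d[1],d[0],0])
def spare(x,y,th):
    d,n=dirs(th);C=np.array([x,y,0]);L=[]
    q=lambda a,b,z:C+a*d+b*n+np.array([0,0,z])
    for s in(-1,1):
        for a in(37,87): L.append([q(s*a,b,z) for b,z in[(-30,4),(-30,40),(-18.5,40),(0,25.6),(18.5,40),(30,40),(30,4)]])
    L.append([q(a,b,4) for a,b in[(-90,-32),(90,-32),(90,32),(-90,32),(-90,-32)]])
    return L
def stand(x,y,th,w):
    d,n=dirs(th);C=np.array([x,y,0]);L=[]
    q=lambda a,b,z:C+a*d+b*n+np.array([0,0,z])
    for a in(-68,-52,52,68): L.append([q(a,b,z) for b,z in[(-w/2,40+w/2),(0,40),(w/2,40+w/2)]])
    L.append([q(a,b,8) for a,b in[(-80,-23),(80,-23),(80,23),(-80,23),(-80,-23)]])
    return L
def overlay(cam,src,dst,Ls,x0,y0,w,h,k):
    im=cv2.imread(src);im=cv2.resize(im[y0:y0+h,x0:x0+w],None,fx=k,fy=k,interpolation=cv2.INTER_CUBIC)
    for L in Ls:
        p=((proj(cam,L)-[x0,y0]+.5)*k-.5)
        cv2.polylines(im,[np.round(p*16).astype(np.int32)],False,(0,0,255),1,cv2.LINE_AA,4)
    return im
E
python3 - <<'E'
from h import *
S=spare(574,320,96);N=stand(443,147,91.9,24);W=stand(431.2,346,98.4,48);M=stand(614,113.7,91.8,35)
a=overlay('scene','pics/scene1.png','',N+W+M,215,110,160,230,2.6)
b=overlay('scene','pics/scene0.png','',S,310,135,100,100,3.8)
b=cv2.copyMakeBorder(b,0,a.shape[0]-b.shape[0],0,0,cv2.BORDER_CONSTANT)
cv2.imwrite('pics/o1.png',np.hstack([a,b]))
cv2.imwrite('pics/o2.png',overlay('top','pics/top0.png','',S+N+W+M,180,115,265,145,3))
E
```

```text
(no output)
```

View pics/o1.png

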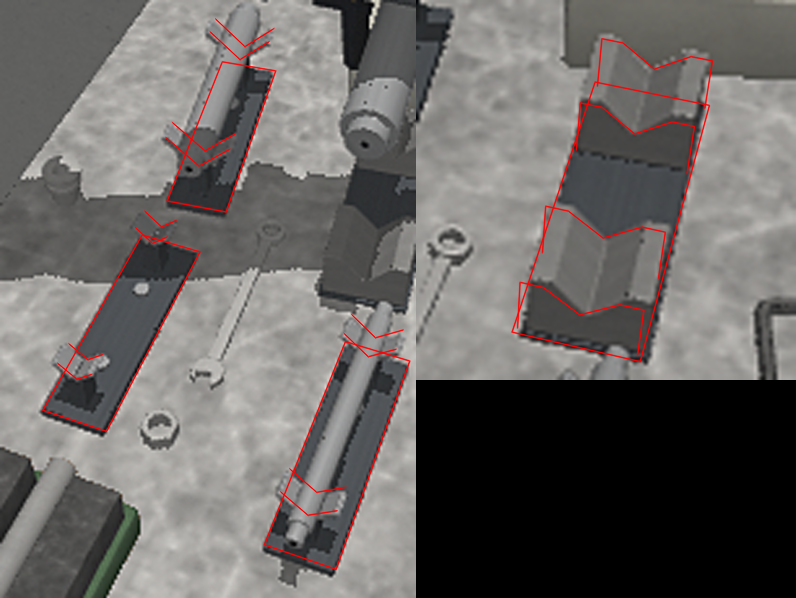

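View pics/o2.png

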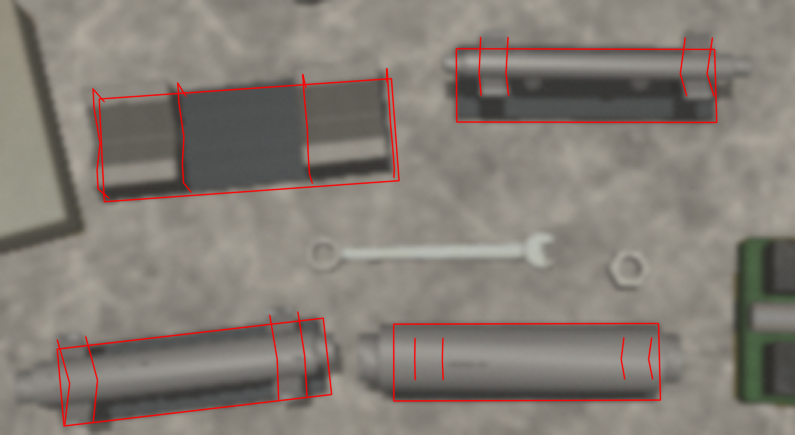

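>>> move_arm([
  [[0,0.02,0.01,-0.1,0,0,0],[0,0.02,0,-0.15,0,0,0],[0,0,0,-0.2,0,0,0],[0,0,0,-0.2,0,0,0],[0,0,0,-0.2,0,0,0],[0,0,0,-0.12,0,0,0],[0,0,0,-0.08,0,0,0],[0,0,0,-0.03,0,0,0],[0,0,0,0,0,0,0],[0,0,0,0,0,0,0]],
])

```text
time_s: 5.2
tool_pos: [575.4, 322.0, 105.3]
eef_rot: [0.666, 0.746, 0.001, 0.0]
ft_force: [0.3, -0.2, -4.5]
grip_width: 36.8
gripper_force: 30.0
```

>>> move_arm([
  [[0,0,0,-0.01,0,0,0],[0,0,0,-0.01,0,0,0],[0,0,0,-0.01,0,0,0],[0,0,0,-0.01,0,0,0],[0,0,0,0,0,0,0],[0,0,0,0,0,0,0],[0,0,0,0,0,0,0],[0,0,0,0,0,0,0],[0,0,0,0,0,0,0],[0,0,0,0,0,0,0]],
])

```text
time_s: 6.03
tool_pos: [575.0, 322.0, 100.9]
eef_rot: [0.666, 0.746, 0.0, 0.0]
ft_force: [0.8, 0.9, -3.5]
grip_width: 37.0
gripper_force: 30.0
```

>>> move_arm([
  [[0,0,0,-0.01,0,0,0],[0,0,0,-0.01,0,0,0],[0,0,0,-0.01,0,0,0],[0,0,0,-0.005,0,0,0],[0,0,0,0,0,0,0],[0,0,0,0,0,0,0],[0,0,0,0,0,0,0],[0,0,0,0,0,0,0],[0,0,0,0,0,0,0],[0,0,0,0,0,0,0]],
])

```text
time_s: 6.87
tool_pos: [575.7, 321.9, 99.6]
eef_rot: [0.666, 0.746, 0.001, 0.001]
ft_force: [-0.9, -1.3, 11.9]
grip_width: 36.7
gripper_force: 29.9
```

>>> move_arm([
  [[1,0,0,0,0,0,0],[1,0,0,0,0,0,0],[1,0,0,0,0,0,0],[1,0,0,0,0,0,0],[1,0,0,0,0,0,0],[1,0,0,0,0,0,0],[1,0,0,0,0,0,0],[1,0,0,0,0,0,0],[1,0,0,0.05,0,0,0],[1,0,0,0.1,0,0,0]],
])

```text
time_s: 7.7
tool_pos: [574.1, 321.4, 111.6]
eef_rot: [0.666, 0.746, -0.001, -0.0]
ft_force: [-1.1, -0.7, -0.3]
grip_width: 88.2
gripper_force: 0.0
```

>>> move_arm([
  [[1,0,0,0.2,0,0,0],[1,0,0,0.3,0,0,0],[1,0,0,0.3,0,0,0],[1,0.04,-0.2,0.1,0,0,-0.005],[1,0.06,-0.34,0,0,0,-0.005],[1,0.06,-0.34,0,0,0,-0.005],[1,0.06,-0.34,0,0,0,-0.005],[1,0.06,-0.34,0,0,0,-0.005],[1,0.06,-0.34,0,0,0,0],[1,0.06,-0.18,0,0,0,0]],
])

```text
time_s: 8.53
tool_pos: [615.3, 107.8, 203.5]
eef_rot: [0.697, 0.717, -0.001, 0.002]
ft_force: [1.0, 0.1, 0.2]
grip_width: 87.9
gripper_force: 0.0
```

>>> move_arm([
  [[1,0,0,-0.15,0,0,0],[1,0,0,-0.2,0,0,0],[1,0,0,-0.2,0,0,0],[1,0,0,-0.15,0,0,0],[1,0,0,0,0,0,0],[1,0,0,0,0,0,0],[1,0,0,0,0,0,0],[1,0,0,0,0,0,0],[1,0,0,0,0,0,0],[1,0,0,0,0,0,0]],
])

```text
time_s: 9.37
tool_pos: [615.3, 113.9, 133.2]
eef_rot: [0.695, 0.719, 0.001, 0.0]
ft_force: [-0.2, 0.1, -0.5]
grip_width: 87.9
gripper_force: 0.0
```

>>> move_arm([
  [[1,0,0,-0.15,0,0,0],[1,0,0,-0.12,0,0,0],[1,0,0,-0.1,0,0,0],[1,0,0,0,0,0,0],[0,0,0,0,0,0,0],[0,0,0,0,0,0,0],[0,0,0,0,0,0,0],[0,0,0,0,0,0,0],[0,0,0,0,0,0,0],[0,0,0,0,0,0,0]],
])

```text
time_s: 10.2
tool_pos: [615.0, 113.8, 95.6]
eef_rot: [0.695, 0.719, 0.0, 0.0]
ft_force: [-0.0, 0.9, -0.1]
grip_width: 50.3
gripper_force: 0.0
```

>>> move_arm([
  [[0,0,0,0,0,0,0],[0,0,0,0,0,0,0],[0,0,0,0,0,0,0],[0,0,0,0,0,0,0],[0,0,0,0,0,0,0],[0,0,0,0,0,0,0],[0,0,0,0,0,0,0],[0,0,0,0,0,0,0],[0,0,0,0,0,0,0],[0,0,0,0,0,0,0]],
])

```text
time_s: 11.03
tool_pos: [615.0, 113.8, 95.3]
eef_rot: [0.695, 0.719, 0.0, 0.0]
ft_force: [0.8, -0.6, 0.9]
grip_width: 14.1
gripper_force: 29.5
```

>>> move_arm([
  [[0,0,0,0.1,0,0,0],[0,0,0,0.2,0,0,0],[0,0,0,0.25,0,0,0],[0,0,0,0.25,0,0,0],[0,-0.1,0.03,0.1,0,0,0],[0,-0.25,0.05,0,0,0,0],[0,-0.3,0.05,0,0,0,0],[0,-0.3,0.05,0,0,0,0],[0,-0.3,0.05,0,0,0,0],[0,-0.25,0.05,0,0,0,0]],
])

```text
time_s: 11.87
tool_pos: [461.0, 141.7, 185.3]
eef_rot: [0.695, 0.719, -0.001, -0.001]
ft_force: [-0.3, 0.1, -3.6]
grip_width: 14.0
gripper_force: 29.8
```

>>> move_arm([
  [[0,-0.15,0.05,0,0,0,0],[0,-0.07,0,0,0,0,0],[0,0,0,-0.15,0,0,0],[0,0,0,-0.25,0,0,0],[0,0,0,-0.25,0,0,0],[0,0,0,-0.1,0,0,0],[0,0,0,0,0,0,0],[0,0,0,0,0,0,0],[0,0,0,0,0,0,0],[0,0,0,0,0,0,0]],
])

```text
time_s: 12.7
tool_pos: [443.5, 146.9, 111.3]
eef_rot: [0.695, 0.719, 0.001, 0.001]
ft_force: [0.8, 0.3, -2.7]
grip_width: 14.7
gripper_force: 29.8
```

```bash
python3 - <<'E'
from h import *
im=snapshot('scene'); cv2.imwrite('pics/scene2.png',im); crop(im,'pics/s3.png',210,165,150,130,5)
s=read_state();print(s['tool_pos'],s['eef_rot'],s['ft_force'],s['moment'])
E
```

```text
[443.42655399 146.90208399 111.28528204] [6.95134378e-01 7.18879050e-01 9.41338118e-04 4.71144647e-04] [-0.04913434 -0.11033136 -2.79267692] [-0.06139002  0.08556206 -0.01082816]
```

View pics/s3.png

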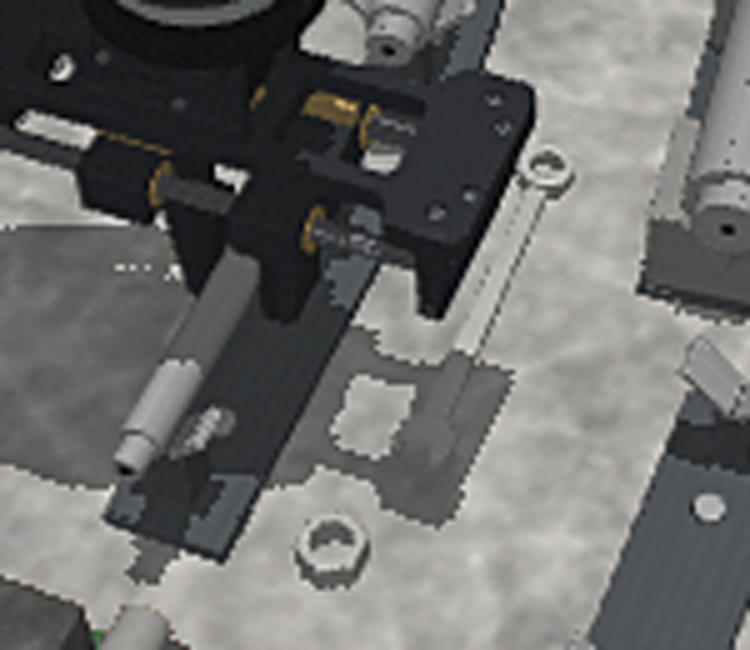

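```bash
python3 - <<'E'
from h import *
g=lambda p:((p[0]+.5)/5-.5+210,(p[1]+.5)/5-.5+165)
print('end',unproj('scene',g((127,467)),67))
a=unproj('scene',g((106,514)),8);b=unproj('scene',g((220,556)),8);print('plate',a,b,(a+b)/2)
print((proj('scene',[[443,147,0]])))
d,n=dirs(91.94);print('expect end',np.array([443.4,146.9,67])-90*d)
for L in (stand(443,147,91.9,24)[:1]+stand(443,147,91.9,24)[-1:]): print(((proj('scene',L)-[210,165]+.5)*5-.5).round())
E
```

```text
end [445.39766907  54.71011896  67.        ]
plate [422.47222608  66.02205187   8.        ] [466.03794461  65.93593232   8.        ] [444.25508535  65.97899209   8.        ]
[[263.14288163 237.83562136]]
expect end [446.44676263  56.95158569  67.        ]
[[201. 444.]
 [172. 454.]
 [135. 423.]]
[[229. 554.]
 [409. 209.]
 [298. 176.]
 [107. 514.]
 [229. 554.]]
```

>>> move_arm([
  [[0,-0.005,0.01,-0.04,0,0,0],[0,0,0,-0.04,0,0,0],[0,0,0,-0.03,0,0,0],[0,0,0,-0.02,0,0,0],[0,0,0,-0.01,0,0,0],[0,0,0,-0.01,0,0,0],[0,0,0,0,0,0,0],[0,0,0,0,0,0,0],[0,0,0,0,0,0,0],[0,0,0,0,0,0,0]],
])

```text
time_s: 13.58
tool_pos: [441.8, 147.7, 95.3]
eef_rot: [0.695, 0.719, -0.0, -0.0]
ft_force: [-2.1, 0.2, 1.3]
grip_width: 14.4
gripper_force: 29.5
```

>>> move_arm([
  [[0,-0.01,0,-0.005,0,0,0],[0,0,0,0,0,0,0],[1,0,0,0,0,0,0],[1,0,0,0,0,0,0],[1,0,0,0,0,0,0],[1,0,0,0,0,0,0],[1,0,0,0,0,0,0],[1,0,0,0,0,0,0],[1,0,0,0,0,0,0],[1,0,0,0,0,0,0]],
])

```text
time_s: 14.42
tool_pos: [441.4, 147.8, 94.7]
eef_rot: [0.695, 0.719, 0.0, 0.0]
ft_force: [-0.1, 0.7, 1.0]
grip_width: 65.7
gripper_force: 0.0
```

>>> move_arm([
  [[1,0,0,0,0,0,0],[1,0,0,0.15,0,0,0],[1,0,0,0.3,0,0,0],[1,0,0,0.3,0,0,0],[1,-0.01,0.15,0.1,0,0,0.005],[1,-0.02,0.34,0,0,0,0.006],[1,-0.02,0.34,0,0,0,0.006],[1,-0.02,0.34,0,0,0,0.006],[1,-0.02,0.34,0,0,0,0.006],[1,-0.01,0.34,0,0,0,0.006]],
])

```text
time_s: 15.25
tool_pos: [430.6, 334.4, 179.8]
eef_rot: [0.654, 0.756, -0.0, -0.0]
ft_force: [0.5, 0.4, -0.9]
grip_width: 88.1
gripper_force: 0.0
```

>>> move_arm([
  [[1,0,0.14,0,0,0,0],[1,0,0,0,0,0,0],[1,0,0,0,0,0,0],[1,0,0,-0.1,0,0,0],[1,0,0,-0.2,0,0,0],[1,0,0,-0.1,0,0,0],[1,0,0,0,0,0,0],[1,0,0,0,0,0,0],[1,0,0,0,0,0,0],[1,0,0,0,0,0,0]],
])

```text
time_s: 16.08
tool_pos: [431.8, 346.6, 140.4]
eef_rot: [0.655, 0.756, 0.001, 0.0]
ft_force: [0.2, 0.5, 0.7]
grip_width: 88.4
gripper_force: 0.0
```

```bash
python3 - <<'E'
from h import *
im=snapshot('scene'); cv2.imwrite('pics/scene3.png',im); crop(im,'pics/s4.png',225,95,150,190,3.1)
s=read_state();print(s['tool_pos'],s['eef_rot'])
E
```

```text
[431.74131012 346.79450505 140.4159386 ] [6.54650337e-01 7.55931575e-01 6.06238190e-04 1.50680555e-04]
```

View pics/s4.png

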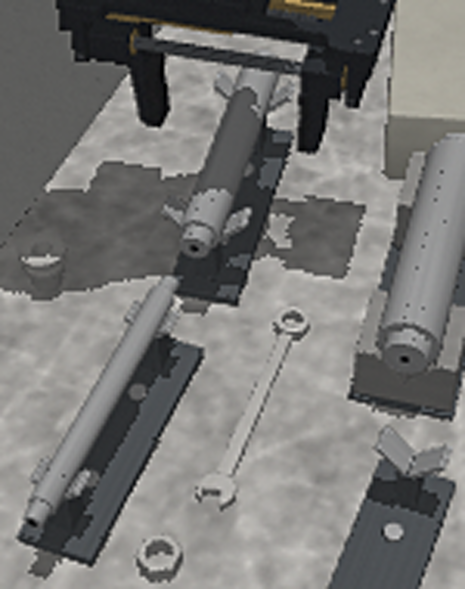

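>>> move_arm([
  [[1,0,0,-0.12,0,0,0],[1,0,0,-0.12,0,0,0],[1,0,0,-0.12,0,0,0],[1,0,0,0,0,0,0],[0,0,0,0,0,0,0],[0,0,0,0,0,0,0],[0,0,0,0,0,0,0],[0,0,0,0,0,0,0],[0,0,0,0,0,0,0],[0,0,0,0,0,0,0]],
])

```text
time_s: 16.97
tool_pos: [431.5, 346.9, 104.1]
eef_rot: [0.655, 0.756, 0.0, 0.0]
ft_force: [0.6, -0.5, 0.3]
grip_width: 50.3
gripper_force: 0.0
```

>>> move_arm([
  [[0,0,0,0,0,0,0],[0,0,0,0,0,0,0],[0,0,0,0,0,0,0],[0,0,0,0,0,0,0],[0,0,0,0,0,0,0],[0,0,0,0,0,0,0],[0,0,0,0,0,0,0],[0,0,0,0,0,0,0],[0,0,0,0,0,0,0],[0,0,0,0,0,0,0]],
])

```text
time_s: 17.8
tool_pos: [430.8, 346.7, 103.7]
eef_rot: [0.654, 0.756, -0.001, -0.0]
ft_force: [-3.2, -0.8, 3.5]
grip_width: 24.7
gripper_force: 29.6
```

>>> move_arm([
  [[0,0,0,0.05,0,0,0],[0,0,0,0.15,0,0,0],[0,0,0,0.25,0,0,0],[0,0,0,0.25,0,0,0],[0,0.05,-0.07,0.2,0,0,0],[0,0.15,-0.19,0,0,0,-0.004],[0,0.2,-0.25,0,0,0,-0.006],[0,0.2,-0.26,0,0,0,-0.007],[0,0.2,-0.26,0,0,0,-0.007],[0,0.2,-0.26,0,0,0,-0.006]],
])

```text
time_s: 18.63
tool_pos: [532.9, 216.1, 193.9]
eef_rot: [0.69, 0.724, 0.001, 0.001]
ft_force: [1.0, 0.3, -4.6]
grip_width: 24.7
gripper_force: 30.1
```

>>> move_arm([
  [[0,0.2,-0.26,0,0,0,-0.006],[0,0.2,-0.26,0,0,0,0],[0,0.2,-0.26,0,0,0,0],[0,0.15,-0.18,0,0,0,0],[0,0.08,-0.08,-0.1,0,0,0],[0,0,0,-0.2,0,0,0],[0,0,0,-0.2,0,0,0],[0,0,0,-0.1,0,0,0],[0,0,0,-0.08,0,0,0],[0,0,0,0,0,0,0]],
])

```text
time_s: 19.47
tool_pos: [613.1, 114.5, 123.8]
eef_rot: [0.696, 0.718, -0.001, -0.001]
ft_force: [-1.2, 0.2, -3.3]
grip_width: 24.2
gripper_force: 29.8
```

```bash
python3 - <<'E'
from h import *
im=snapshot('scene'); cv2.imwrite('pics/scene4.png',im); crop(im,'pics/s5.png',300,215,90,120,5)
s=read_state();print(s['tool_pos'],s['eef_rot'],s['ft_force'])
E
```

```text
[613.81320386 114.41505469 125.00417949] [ 6.95878842e-01  7.18158897e-01 -4.89456960e-04 -4.42991905e-04] [ 0.33503093  0.44018741 -2.76298727]
```

View pics/s5.png

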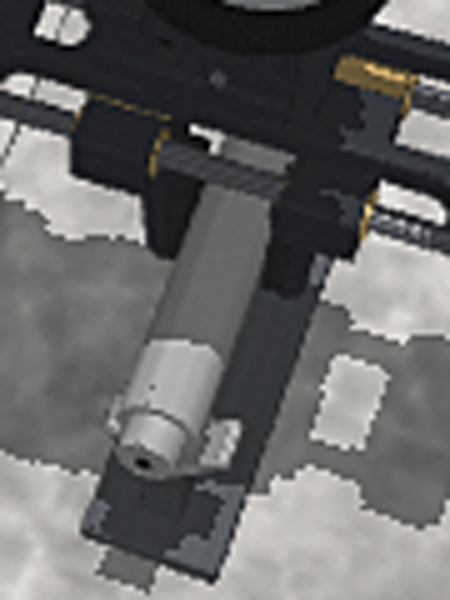

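```bash
python3 - <<'E'
from h import *
g=lambda p:((p[0]+.5)/5-.5+300,(p[1]+.5)/5-.5+215)
print('end',unproj('scene',g((145,463)),79.3))
a=unproj('scene',g((82,528)),8);b=unproj('scene',g((216,573)),8);print('plate',a,b,(a+b)/2)
print(((proj('scene',stand(614,113.7,91.8,35)[-1])-[300,215]+.5)*5-.5).round())
E
```

```text
end [616.1670015   24.94129163  79.3       ]
plate [594.01534298  31.05801335   8.        ] [638.47173972  32.79482813   8.        ] [616.24354135  31.92642074   8.        ]
[[221. 569.]
 [363. 169.]
 [239. 131.]
 [ 83. 522.]
 [221. 569.]]
```

>>> move_arm([
  [[0,0.005,-0.02,-0.05,0,0,0],[0,0,0,-0.05,0,0,0],[0,0,0,-0.04,0,0,0],[0,0,0,-0.03,0,0,0],[0,0,0,-0.02,0,0,0],[0,0,0,-0.01,0,0,0],[0,0,0,-0.01,0,0,0],[0,0,0,0,0,0,0],[0,0,0,0,0,0,0],[0,0,0,0,0,0,0]],
])

```text
time_s: 20.35
tool_pos: [615.0, 111.8, 104.9]
eef_rot: [0.696, 0.718, 0.0, 0.0]
ft_force: [1.0, 0.8, -3.3]
grip_width: 24.4
gripper_force: 29.9
```

>>> move_arm([
  [[0,0,0.005,-0.01,0,0,0],[0,0,0,-0.01,0,0,0],[0,0,0,0,0,0,0],[0,0,0,0,0,0,0],[0,0,0,0,0,0,0],[0,0,0,0,0,0,0],[0,0,0,0,0,0,0],[0,0,0,0,0,0,0],[0,0,0,0,0,0,0],[0,0,0,0,0,0,0]],
])

```text
time_s: 21.18
tool_pos: [615.3, 112.1, 104.0]
eef_rot: [0.696, 0.718, 0.0, 0.0]
ft_force: [-2.5, -1.1, 5.7]
grip_width: 24.9
gripper_force: 29.5
```

Seated; release and rise.

>>> move_arm([
  [[1,0,0,0,0,0,0],[1,0,0,0,0,0,0],[1,0,0,0,0,0,0],[1,0,0,0,0,0,0],[1,0,0,0,0,0,0],[1,0,0,0,0,0,0],[1,0,0,0,0,0,0],[1,0,0,0,0,0,0],[1,0,0,0,0,0,0],[1,0,0,0.1,0,0,0]],
])

```text
time_s: 22.02
tool_pos: [613.7, 112.1, 111.4]
eef_rot: [0.696, 0.718, -0.001, -0.001]
ft_force: [0.5, -0.5, -0.8]
grip_width: 87.3
gripper_force: 0.0
```

>>> move_arm([
  [[1,0,0,0.2,0,0,0],[1,0,0,0.3,0,0,0],[1,0,0,0.3,0,0,0],[1,-0.04,0.2,0.1,0,0,0.005],[1,-0.06,0.34,0,0,0,0.005],[1,-0.06,0.34,0,0,0,0.005],[1,-0.06,0.34,0,0,0,0.005],[1,-0.06,0.34,0,0,0,0.005],[1,-0.06,0.34,0,0,0,0],[1,-0.06,0.19,0,0,0,0]],
])

```text
time_s: 22.85
tool_pos: [573.3, 326.9, 203.6]
eef_rot: [0.666, 0.746, 0.002, -0.001]
ft_force: [-0.1, 1.3, 0.2]
grip_width: 88.6
gripper_force: 0.0
```

>>> move_arm([
  [[1,0,0,-0.15,0,0,0],[1,0,0,-0.2,0,0,0],[1,0,0,-0.2,0,0,0],[1,0,0,-0.1,0,0,0],[1,0,0,0,0,0,0],[1,0,0,0,0,0,0],[1,0,0,0,0,0,0],[1,0,0,0,0,0,0],[1,0,0,0,0,0,0],[1,0,0,0,0,0,0]],
])

```text
time_s: 23.68
tool_pos: [575.2, 321.5, 138.6]
eef_rot: [0.668, 0.745, 0.001, 0.0]
ft_force: [0.1, -0.8, -0.1]
grip_width: 88.0
gripper_force: 0.0
```

>>> move_arm([
  [[1,0,0,-0.12,0,0,0],[1,0,0,-0.12,0,0,0],[1,0,0,-0.12,0,0,0],[1,0,0,-0.03,0,0,0],[0,0,0,0,0,0,0],[0,0,0,0,0,0,0],[0,0,0,0,0,0,0],[0,0,0,0,0,0,0],[0,0,0,0,0,0,0],[0,0,0,0,0,0,0]],
])

```text
time_s: 24.52
tool_pos: [575.1, 321.4, 99.2]
eef_rot: [0.667, 0.745, 0.0, 0.0]
ft_force: [0.2, -0.5, -0.1]
grip_width: 50.5
gripper_force: 0.0
```

>>> move_arm([
  [[0,0,0,0,0,0,0],[0,0,0,0,0,0,0],[0,0,0,0,0,0,0],[0,0,0,0,0,0,0],[0,0,0,0,0,0,0],[0,0,0,0,0,0,0],[0,0,0,0,0,0,0],[0,0,0,0,0,0,0],[0,0,0,0,0,0,0],[0,0,0,0,0,0,0]],
])

```text
time_s: 25.35
tool_pos: [575.8, 321.4, 99.1]
eef_rot: [0.668, 0.745, 0.001, 0.001]
ft_force: [5.6, 0.6, -0.1]
grip_width: 37.1
gripper_force: 29.9
```

>>> move_arm([
  [[0,0,0,0.05,0,0,0],[0,0,0,0.15,0,0,0],[0,0,0,0.25,0,0,0],[0,0,0,0.3,0,0,0],[0,0,0,0.2,0,0,0],[0,-0.15,0.03,0.05,0,0,0.003],[0,-0.2,0.04,0,0,0,0.003],[0,-0.25,0.04,0,0,0,0.003],[0,-0.25,0.04,0,0,0,0.003],[0,-0.25,0.04,0,0,0,0]],
])

```text
time_s: 26.18
tool_pos: [461.8, 339.6, 199.0]
eef_rot: [0.653, 0.757, -0.002, -0.001]
ft_force: [0.2, 0.3, -5.5]
grip_width: 37.1
gripper_force: 29.9
```

>>> move_arm([
  [[0,-0.2,0.04,0,0,0,0],[0,-0.15,0.02,0,0,0,0],[0,0,0,0,0,0,0],[0,0,0,-0.15,0,0,0],[0,0,0,-0.2,0,0,0],[0,0,0,-0.2,0,0,0],[0,0,0,-0.08,0,0,0],[0,0,0,0,0,0,0],[0,0,0,0,0,0,0],[0,0,0,0,0,0,0]],
])

```text
time_s: 27.02
tool_pos: [430.4, 346.4, 136.7]
eef_rot: [0.653, 0.757, 0.001, 0.0]
ft_force: [-0.5, 0.5, -4.6]
grip_width: 37.2
gripper_force: 29.9
```

```bash
python3 - <<'E'
from h import *
im=snapshot('scene'); cv2.imwrite('pics/scene5.png',im); crop(im,'pics/s6.png',250,90,100,110,5)
s=read_state();print(s['tool_pos'],s['eef_rot'],s['ft_force'])
E
```

```text
[430.44314801 346.5665119  136.84857665] [6.53438565e-01 7.56979023e-01 8.81824658e-04 1.52797766e-04] [-0.52775219 -0.83938693 -4.18722926]
```

View pics/s6.png

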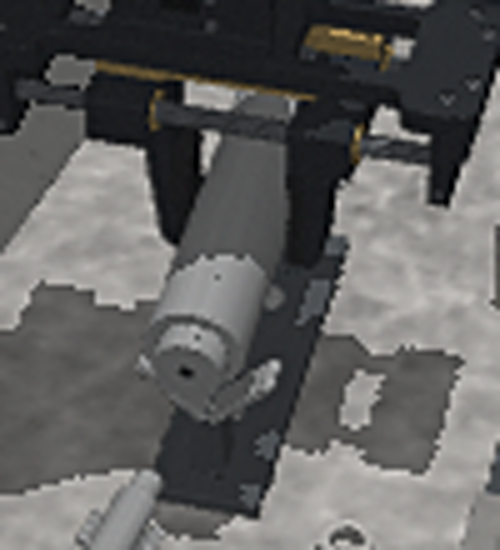

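```bash
python3 - <<'E'
from h import *
g=lambda p:((p[0]+.5)/5-.5+250,(p[1]+.5)/5-.5+90)
e=unproj('scene',g((187,373)),90.2);d,n=dirs(98.4);print('end',e,'centre',e+90*d)
a=unproj('scene',g((157,491)),8);b=unproj('scene',g((257,511)),8);m=(a+b)/2;print('plate',a,b,m,m+80*d)
print(((proj('scene',stand(431.2,346,98.4,48)[-1])-[250,90]+.5)*5-.5).round())
E
```

```text
end [446.08157469 254.55030719  90.2       ] centre [432.93410212 343.58481715  90.2       ]
plate [425.26423903 262.75490527   8.        ] [465.62348571 268.08268093   8.        ] [445.44386237 265.4187931    8.        ] [433.75722008 344.56057974   8.        ]
[[259. 507.]
 [355. 236.]
 [252. 218.]
 [146. 486.]
 [259. 507.]]
```

>>> move_arm([
  [[0,0,0.01,-0.05,0,0,0],[0,0,0,-0.05,0,0,0],[0,0,0,-0.04,0,0,0],[0,0,0,-0.04,0,0,0],[0,0,0,-0.02,0,0,0],[0,0,0,-0.01,0,0,0],[0,0,0,-0.01,0,0,0],[0,0,0,-0.01,0,0,0],[0,0,0,0,0,0,0],[0,0,0,0,0,0,0]],
])

```text
time_s: 27.9
tool_pos: [430.2, 347.4, 113.8]
eef_rot: [0.654, 0.757, 0.001, 0.0]
ft_force: [-1.2, -1.0, 4.8]
grip_width: 37.1
gripper_force: 29.7
```

>>> move_arm([
  [[0,0,0,-0.005,0,0,0],[0,0,0,0,0,0,0],[1,0,0,0,0,0,0],[1,0,0,0,0,0,0],[1,0,0,0,0,0,0],[1,0,0,0,0,0,0],[1,0,0,0,0,0,0],[1,0,0,0,0,0,0],[1,0,0,0,0,0,0],[1,0,0,0,0,0,0]],
])

```text
time_s: 28.73
tool_pos: [429.8, 347.3, 112.2]
eef_rot: [0.653, 0.757, -0.0, 0.0]
ft_force: [0.0, 0.3, 0.1]
grip_width: 87.3
gripper_force: 0.0
```

>>> move_arm([
  [[1,0,0,0,0,0,0],[1,0,0,0.1,0,0,0],[1,0,0,0.2,0,0,0],[1,0,0,0.3,0,0,0],[1,0,0,0.3,0,0,0],[1,0,0,0.3,0,0,0],[1,-0.1,0.2,0.2,0,0,0],[1,-0.15,0.3,0.1,0,0,0],[1,-0.15,0.3,0,0,0,0],[1,-0.15,0.3,0,0,0,0]],
])

```text
time_s: 29.57
tool_pos: [374.5, 458.5, 264.4]
eef_rot: [0.654, 0.757, 0.001, -0.0]
ft_force: [0.7, 0.6, 1.4]
grip_width: 87.8
gripper_force: 0.0
```

>>> move_arm([
  [[1,-0.15,0.3,0,0,0,0],[1,-0.15,0.3,0,0,0,0],[1,-0.15,0.3,0,0,0,0],[1,-0.1,0.1,0,0,0,0],[1,0,0,0,0,0,0],[1,0,0,0,0,0,0],[1,0,0,0,0,0,0],[1,0,0,0,0,0,0],[1,0,0,0,0,0,0],[1,0,0,0,0,0,0]],
])

```text
time_s: 30.4
tool_pos: [321.0, 556.1, 262.5]
eef_rot: [0.654, 0.756, -0.0, 0.0]
ft_force: [0.1, -0.3, 0.3]
grip_width: 87.9
gripper_force: 0.0
```

```bash
python3 - <<'E'
from h import *
im=snapshot('scene'); cv2.imwrite('pics/scene6.png',im)
im2=snapshot('top'); cv2.imwrite('pics/top6.png',im2)
a=cv2.resize(im[95:340,200:400],None,fx=2.4,fy=2.4,interpolation=cv2.INTER_CUBIC);b=cv2.resize(im2[110:265,180:445],None,fx=1.2,fy=1.2,interpolation=cv2.INTER_CUBIC)
b=cv2.copyMakeBorder(b,0,a.shape[0]-b.shape[0],0,0,cv2.BORDER_CONSTANT);cv2.imwrite('pics/f.png',np.hstack([a,b]))
E
```

```text
(no output)
```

View pics/f.png

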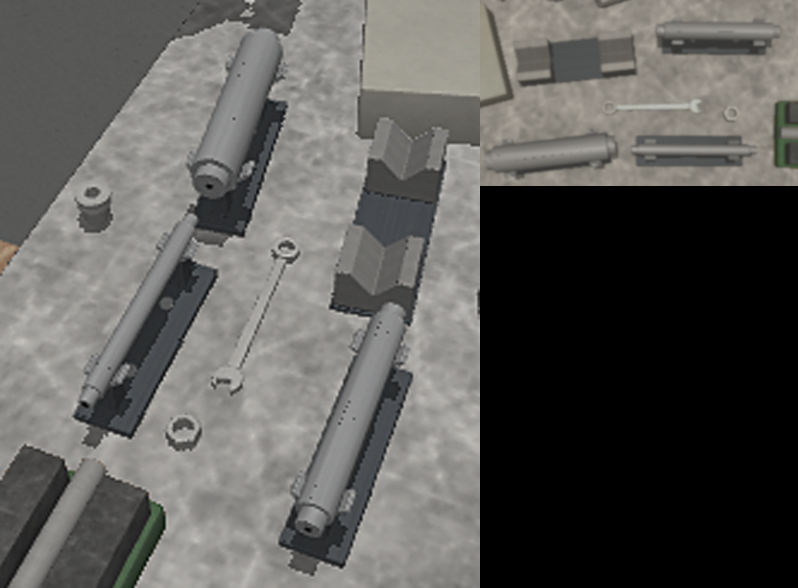

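```bash
python3 - <<'E'
from h import *
im=cv2.imread('pics/top6.png')
a=cv2.resize(im[215:265,180:445],None,fx=3,fy=3,interpolation=cv2.INTER_CUBIC)
b=cv2.resize(im[115:165,300:445],None,fx=3,fy=3,interpolation=cv2.INTER_CUBIC)
b=cv2.copyMakeBorder(b,0,0,0,a.shape[1]-b.shape[1],cv2.BORDER_CONSTANT)
s=cv2.imread('pics/scene6.png');c=cv2.resize(s[240:290,225:390],None,fx=4.8,fy=4.8,interpolation=cv2.INTER_CUBIC)
cv2.imwrite('pics/g.png',np.vstack([a,b,cv2.copyMakeBorder(c,0,0,0,a.shape[1]-c.shape[1],cv2.BORDER_CONSTANT)]))
E
```

```text
(no output)
```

View pics/g.png

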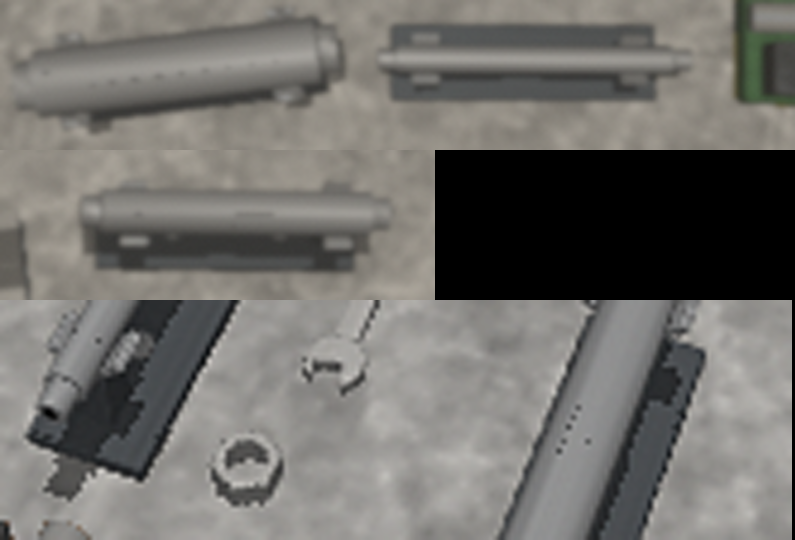

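```bash
python3 -c "
from bench import *
print(job_done())"
```

```text
the job is handed in; nothing more can be done
None
```

All three shafts now lie on their matching stands, about 2 mm or less off centre by the camera images. The parking blocks are empty, the gripper is clear, and the job was handed in after about 30 s of the 101 s.

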